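# Test the jar clamps and start the paint shaker on the sound ones

### The arm

A 6-joint arm with a two-finger parallel gripper is mounted at the origin on the work surface. World frame = base frame: x ahead of the robot, y to its left, z up, the work surface at z = 0. Lengths are in m, angles in rad, forces in N, time in s.
With the tool pointing down it reaches from about 0.35 to 0.975 m from the base axis. Payload 4.9 kg.
Tool frame: the origin (TCP) lies between the finger pads; the fingertips stand 19 mm ahead of it and the grasp point (between the pads) is the TCP; z points along the fingers, y is the line along which they close (so a half turn about z gives the same grasp; the last joint's range is limited). The gripper opens to 85 mm and grips with 20 to 120 N. Pads are 22 mm wide; open, the fingers measure 114 mm over their backs; the gripper's body (76 mm by 85 mm) begins 54 mm behind the grasp point. The pads swing forward as they close: fully open they stand 13 mm farther back than shut.
Start: joints at [-1.358, 0.053, 1.613, -0, 1.476, -0.119], TCP at [0.204, -0.591, 0.25] pointing down, gripper open.
Joint ranges: [-3.01, 3.01], [-1.01, 2.22], [0.06, 2.58], [-1.02, 4.17], [0.09, 2.62], [-3.14, 3.14]. Speed limits (rad/s): [2.57, 2.57, 3.14, 3.14, 3.14, 3.14].

### API

Orientations are given as a rotation vector (axis times angle).
In Python, from station import ctrl gives the robot as it stands. The module is installed in compiled form; this text tells all that it offers.
- The arm moves only by the tool servo_tool, never from a script. Its argument "increments" is a list that holds one entry, the list of rows, each a list of 5 numbers: the finger opening in cm, from 0 to 8.54, then the shift along the tool's x, y, z in cm, then the turn about the tool's z in degrees. A call has 1 to 5 rows; each row is the pose to reach, as a shift and turn from the pose commanded when the call began, along the tool's axes at that moment; what a row does not reach only later rows make up. A row lasts 1/10 s, in which the tool goes at most 50 mm and 8.59 degrees, less where a joint would pass 70% of its speed; a pose out of reach is approached as far as the arm can. A call with a gripper value outside its range is refused whole. The fingers move at their own pace and stop on an object; "newtons" is the grip in N (left out, the last holds). Time passes only in rows, so rows that repeat a pose let the fingers close. It gives the time, the measured TCP pose, the force, the opening and the grip force at its end, in the units of the state.
- ctrl.get_obs(): the state, without advancing time (a new reading comes with each control period).
- ctrl.get_image(name): name is "side" or "top"; returns a dict with "img" (400x640x3 uint8, red, green, blue), "fx", "fy", "cx", "cy" (pixels), "rvec" (rotation vector, rad) and "tvec" (3), from world to camera coordinates, as OpenCV has them. Camera axes: x right, y down, z forward; pixel columns grow to the right and rows downward; lengths in m; the calibration is good to about 2 mm. A picture is of the moment at which its call begins. There is no depth.
- ctrl.finish_job(): hands the job in; it is judged then, once.
The state is a dict: "t": time; "q": joint angles; "dq": joint speeds; "effort": joint torques, N m; "tool_pos": TCP position; "tool_rot": TCP orientation; "contact_force": force on the tool from outside, world axes, zero at the start; "wrist_torque": the same for the moment, N m; "opening": finger opening in m; "grip_force": force on a finger pad.
Only numpy, scipy, OpenCV 4.12 (cv2) and the standard library are available. Lean on these libraries where they do the work, as an engineer would, in place of code of your own. Each camera call takes 0.05 s, during which the arm holds its last target. There are 200 camera calls.

### The job

Check the three jar clamps of the paint shaker: working from the left-hand clamp to the right-hand one as seen from the robot, rock each by its knob firmly to the left and then to the right to feel which one is slack, and leave the slack one tipped over to the right. Then start the shaker for the two sound clamps only: one at a time, press well down and release the round key of each sound clamp, the left one first (keys and clamps stand in the same order, seen from the robot), and last the square start key. Push and press gently, never press the slack clamp's key, and leave everything else on the table where it is.

Things in the scene. Friction and masses are not known exactly. Their poses are not given: they have to be found in the camera images.
- rack: steel tray of the jar shaker, 140 mm deep (x) by 350 mm wide (y), 12 mm thick, with a grey drive housing 70 mm high along its back (+x) edge; origin at the underside of the tray's centre, y to the left along the row of clamps
- knob_a (a point): centre of the black upright knob (24 mm across, 45 mm tall; top 22 mm above this point) on top of a jar clamp: aluminium yoke round a white jar 60 mm wide. All rocks sideways about a pivot 117 mm below. Three look-alikes stand in a row on the rack, about 115 mm apart, in shuffled order. Axes at rest: x to the rack's back, y to the left along the row (rocking direction), z up
- cradle_a (a joint): rocking angle of the clamp with knob_a, rad: 0 upright (as all start), + leaning left (+y). A sound clamp gives about 0.03 rad (4 mm at the knob) under 4 N, stops at 0.05 rad and springs back upright; the slack one (exactly one, in any place) swings to 0.13 rad (15 mm) under less than 1 N and stays tipped over, by its own weight, on the side it was pushed to
- knob_b (a point): centre of the black upright knob (24 mm across, 45 mm tall; top 22 mm above this point) on top of a jar clamp: aluminium yoke round a white jar 60 mm wide. All rocks sideways about a pivot 117 mm below. Three look-alikes stand in a row on the rack, about 115 mm apart, in shuffled order. Axes at rest: x to the rack's back, y to the left along the row (rocking direction), z up
- cradle_b (a joint): rocking angle of the clamp with knob_b, rad: 0 upright (as all start), + leaning left (+y). A sound clamp gives about 0.03 rad (4 mm at the knob) under 4 N, stops at 0.05 rad and springs back upright; the slack one (exactly one, in any place) swings to 0.13 rad (15 mm) under less than 1 N and stays tipped over, by its own weight, on the side it was pushed to
- knob_c (a point): centre of the black upright knob (24 mm across, 45 mm tall; top 22 mm above this point) on top of a jar clamp: aluminium yoke round a white jar 60 mm wide. All rocks sideways about a pivot 117 mm below. Three look-alikes stand in a row on the rack, about 115 mm apart, in shuffled order. Axes at rest: x to the rack's back, y to the left along the row (rocking direction), z up
- cradle_c (a joint): rocking angle of the clamp with knob_c, rad: 0 upright (as all start), + leaning left (+y). A sound clamp gives about 0.03 rad (4 mm at the knob) under 4 N, stops at 0.05 rad and springs back upright; the slack one (exactly one, in any place) swings to 0.13 rad (15 mm) under less than 1 N and stays tipped over, by its own weight, on the side it was pushed to
- console: grey wedge-shaped console, 160 mm deep, 270 mm wide, 105 mm high on the robot's side, its panel sloping 35 degrees down towards the far side of the table; four plain black keys in one row, lamp tube above on two wire brackets; origin at the centre of its underside, x away from the robot (down the slope), y to the left as seen from the robot
- key_left_top (a point): top centre of the left key: round, 24 mm wide, 52 mm from the middle key; it belongs to the clamp in the left place of the row. z: the key's outward axis, 35 degrees from vertical, leaning away from the robot; y: along the row, to the robot's left. Stands 10 mm proud of the panel. A lamp tube 20 mm thick runs 115 mm above and 15 mm nearer the robot than the key tops: reach in with the tool tilted along the key's axis
- key_left (a joint): travel of the left key into the panel, m: 0 up, 0.006 fully down. Spring: 2 N starts it, 7 N holds it fully down; it registers at 4.5 mm (about 5.8 N)
- key_middle_top (a point): top centre of the middle key: round, 24 mm wide, second from the robot's left; it belongs to the clamp in the middle place. z: the key's outward axis, 35 degrees from vertical, leaning away from the robot; y: along the row, to the robot's left. Stands 10 mm proud of the panel. A lamp tube 20 mm thick runs 115 mm above and 15 mm nearer the robot than the key tops: reach in with the tool tilted along the key's axis
- key_middle (a joint): travel of the middle key into the panel, m: 0 up, 0.006 fully down. Spring: 2 N starts it, 7 N holds it fully down; it registers at 4.5 mm (about 5.8 N)
- key_right_top (a point): top centre of the right key: round, 24 mm wide, 52 mm to the right of the middle key; it belongs to the clamp in the right place. z: the key's outward axis, 35 degrees from vertical, leaning away from the robot; y: along the row, to the robot's left. Stands 10 mm proud of the panel. A lamp tube 20 mm thick runs 115 mm above and 15 mm nearer the robot than the key tops: reach in with the tool tilted along the key's axis
- key_right (a joint): travel of the right key into the panel, m: 0 up, 0.006 fully down. Spring: 2 N starts it, 7 N holds it fully down; it registers at 4.5 mm (about 5.8 N)
- key_start_top (a point): top centre of the start key: square, 32 mm wide, at the right end of the row, 60 mm from the right round key; it starts the shaker. z: the key's outward axis, 35 degrees from vertical, leaning away from the robot; y: along the row, to the robot's left. Stands 10 mm proud of the panel. A lamp tube 20 mm thick runs 115 mm above and 15 mm nearer the robot than the key tops: reach in with the tool tilted along the key's axis
- key_start (a joint): travel of the start key into the panel, m: 0 up, 0.006 fully down. Spring: 2 N starts it, 7 N holds it fully down; it registers at 4.5 mm (about 5.8 N)
- tape: roll of paper tape lying flat, 90 mm across, 24 mm high; origin at the centre of its underside; bystander, to be left alone
- palette_knife: palette knife lying flat, 200 mm long; origin at the centre of its underside; bystander, to be left alone
- tube: paint tube lying flat, 100 mm long, 24 mm thick; origin at the centre of its underside; bystander, to be left alone
- medium: small jar of painting medium, 44 mm across, 70 mm high; origin at the centre of its underside; bystander, to be left alone
- brush_pot: steel pot, 84 mm across, 100 mm high; origin at the centre of its underside; bystander, to be left alone
- tub: white tub, 100 mm across, 90 mm high; origin at the centre of its underside; bystander, to be left alone
- squeeze: white squeeze bottle, 60 mm across, 150 mm high; origin at the centre of its underside; bystander, to be left alone

How it is judged:
On the way, in this order (a step that is already met when the one before it is completed fails the run):
1. the left clamp is rocked to the left (((y of knob_a in the frame of rack above 0.055 m and value of joint cradle_a above 0.01 rad) or (y of knob_b in the frame of rack above 0.055 m and value of joint cradle_b above 0.01 rad) or (y of knob_c in the frame of rack above 0.055 m and value of joint cradle_c above 0.01 rad))), for 0.05 s.
2. the left clamp is rocked to the right (((y of knob_a in the frame of rack above 0.055 m and value of joint cradle_a below -0.01 rad) or (y of knob_b in the frame of rack above 0.055 m and value of joint cradle_b below -0.01 rad) or (y of knob_c in the frame of rack above 0.055 m and value of joint cradle_c below -0.01 rad))), for 0.05 s.
3. the middle clamp is rocked to the left (((y of knob_a in the frame of rack between -0.055 and 0.055 m and value of joint cradle_a above 0.01 rad) or (y of knob_b in the frame of rack between -0.055 and 0.055 m and value of joint cradle_b above 0.01 rad) or (y of knob_c in the frame of rack between -0.055 and 0.055 m and value of joint cradle_c above 0.01 rad))), for 0.05 s.
4. the middle clamp is rocked to the right (((y of knob_a in the frame of rack between -0.055 and 0.055 m and value of joint cradle_a below -0.01 rad) or (y of knob_b in the frame of rack between -0.055 and 0.055 m and value of joint cradle_b below -0.01 rad) or (y of knob_c in the frame of rack between -0.055 and 0.055 m and value of joint cradle_c below -0.01 rad))), for 0.05 s.
5. the right clamp is rocked to the left (((y of knob_a in the frame of rack below -0.055 m and value of joint cradle_a above 0.01 rad) or (y of knob_b in the frame of rack below -0.055 m and value of joint cradle_b above 0.01 rad) or (y of knob_c in the frame of rack below -0.055 m and value of joint cradle_c above 0.01 rad))), for 0.05 s.
6. the right clamp is rocked to the right (((y of knob_a in the frame of rack below -0.055 m and value of joint cradle_a below -0.01 rad) or (y of knob_b in the frame of rack below -0.055 m and value of joint cradle_b below -0.01 rad) or (y of knob_c in the frame of rack below -0.055 m and value of joint cradle_c below -0.01 rad))), for 0.05 s.
7. the key of the first sound clamp from the left is pressed, alone (the slack clamp, which no longer stands up, being tipped over) (((y of knob_a in the frame of rack above 0.055 m and (value of joint cradle_a above 0.07 rad or value of joint cradle_a below -0.07 rad) and (value of joint key_middle above 0.0045 m and value of joint each of key_left, key_right, key_start below 0.0015 m)) or (y of knob_a in the frame of rack between -0.055 and 0.055 m and (value of joint cradle_a above 0.07 rad or value of joint cradle_a below -0.07 rad) and (value of joint key_left above 0.0045 m and value of joint each of key_middle, key_right, key_start below 0.0015 m)) or (y of knob_a in the frame of rack below -0.055 m and (value of joint cradle_a above 0.07 rad or value of joint cradle_a below -0.07 rad) and (value of joint key_left above 0.0045 m and value of joint each of key_middle, key_right, key_start below 0.0015 m)) or (y of knob_b in the frame of rack above 0.055 m and (value of joint cradle_b above 0.07 rad or value of joint cradle_b below -0.07 rad) and (value of joint key_middle above 0.0045 m and value of joint each of key_left, key_right, key_start below 0.0015 m)) or (y of knob_b in the frame of rack between -0.055 and 0.055 m and (value of joint cradle_b above 0.07 rad or value of joint cradle_b below -0.07 rad) and (value of joint key_left above 0.0045 m and value of joint each of key_middle, key_right, key_start below 0.0015 m)) or (y of knob_b in the frame of rack below -0.055 m and (value of joint cradle_b above 0.07 rad or value of joint cradle_b below -0.07 rad) and (value of joint key_left above 0.0045 m and value of joint each of key_middle, key_right, key_start below 0.0015 m)) or (y of knob_c in the frame of rack above 0.055 m and (value of joint cradle_c above 0.07 rad or value of joint cradle_c below -0.07 rad) and (value of joint key_middle above 0.0045 m and value of joint each of key_left, key_right, key_start below 0.0015 m)) or (y of knob_c in the frame of rack between -0.055 and 0.055 m and (value of joint cradle_c above 0.07 rad or value of joint cradle_c below -0.07 rad) and (value of joint key_left above 0.0045 m and value of joint each of key_middle, key_right, key_start below 0.0015 m)) or (y of knob_c in the frame of rack below -0.055 m and (value of joint cradle_c above 0.07 rad or value of joint cradle_c below -0.07 rad) and (value of joint key_left above 0.0045 m and value of joint each of key_middle, key_right, key_start below 0.0015 m)))), for 0.03 s.
8. then the key of the other sound clamp, alone (((y of knob_a in the frame of rack above 0.055 m and (value of joint cradle_a above 0.07 rad or value of joint cradle_a below -0.07 rad) and (value of joint key_right above 0.0045 m and value of joint each of key_left, key_middle, key_start below 0.0015 m)) or (y of knob_a in the frame of rack between -0.055 and 0.055 m and (value of joint cradle_a above 0.07 rad or value of joint cradle_a below -0.07 rad) and (value of joint key_right above 0.0045 m and value of joint each of key_left, key_middle, key_start below 0.0015 m)) or (y of knob_a in the frame of rack below -0.055 m and (value of joint cradle_a above 0.07 rad or value of joint cradle_a below -0.07 rad) and (value of joint key_middle above 0.0045 m and value of joint each of key_left, key_right, key_start below 0.0015 m)) or (y of knob_b in the frame of rack above 0.055 m and (value of joint cradle_b above 0.07 rad or value of joint cradle_b below -0.07 rad) and (value of joint key_right above 0.0045 m and value of joint each of key_left, key_middle, key_start below 0.0015 m)) or (y of knob_b in the frame of rack between -0.055 and 0.055 m and (value of joint cradle_b above 0.07 rad or value of joint cradle_b below -0.07 rad) and (value of joint key_right above 0.0045 m and value of joint each of key_left, key_middle, key_start below 0.0015 m)) or (y of knob_b in the frame of rack below -0.055 m and (value of joint cradle_b above 0.07 rad or value of joint cradle_b below -0.07 rad) and (value of joint key_middle above 0.0045 m and value of joint each of key_left, key_right, key_start below 0.0015 m)) or (y of knob_c in the frame of rack above 0.055 m and (value of joint cradle_c above 0.07 rad or value of joint cradle_c below -0.07 rad) and (value of joint key_right above 0.0045 m and value of joint each of key_left, key_middle, key_start below 0.0015 m)) or (y of knob_c in the frame of rack between -0.055 and 0.055 m and (value of joint cradle_c above 0.07 rad or value of joint cradle_c below -0.07 rad) and (value of joint key_right above 0.0045 m and value of joint each of key_left, key_middle, key_start below 0.0015 m)) or (y of knob_c in the frame of rack below -0.055 m and (value of joint cradle_c above 0.07 rad or value of joint cradle_c below -0.07 rad) and (value of joint key_middle above 0.0045 m and value of joint each of key_left, key_right, key_start below 0.0015 m)))), for 0.03 s.
9. then the square start key, alone (value of joint key_start above 0.0045 m and value of joint each of key_left, key_middle, key_right below 0.0015 m), for 0.03 s.
At the end, for the whole second after the job is handed in: all four keys are up again (within 1.5 mm), the slack clamp is tipped over to the right (more than 0.07 rad) and the two sound clamps stand upright (within 0.04 rad) (value of joint each of key_left, key_middle, key_right, key_start below 0.0015 m and ((value of joint cradle_a below -0.07 rad and value of joint cradle_b between -0.04 and 0.04 rad and value of joint cradle_c between -0.04 and 0.04 rad) or (value of joint cradle_b below -0.07 rad and value of joint cradle_a between -0.04 and 0.04 rad and value of joint cradle_c between -0.04 and 0.04 rad) or (value of joint cradle_c below -0.07 rad and value of joint cradle_a between -0.04 and 0.04 rad and value of joint cradle_b between -0.04 and 0.04 rad))); the robot touches nothing.
It fails at once if the key of the slack clamp is pressed ((y of knob_a in the frame of rack above 0.055 m and (value of joint cradle_a above 0.07 rad or value of joint cradle_a below -0.07 rad) and value of joint key_left above 0.003 m) or (y of knob_a in the frame of rack between -0.055 and 0.055 m and (value of joint cradle_a above 0.07 rad or value of joint cradle_a below -0.07 rad) and value of joint key_middle above 0.003 m) or (y of knob_a in the frame of rack below -0.055 m and (value of joint cradle_a above 0.07 rad or value of joint cradle_a below -0.07 rad) and value of joint key_right above 0.003 m) or (y of knob_b in the frame of rack above 0.055 m and (value of joint cradle_b above 0.07 rad or value of joint cradle_b below -0.07 rad) and value of joint key_left above 0.003 m) or (y of knob_b in the frame of rack between -0.055 and 0.055 m and (value of joint cradle_b above 0.07 rad or value of joint cradle_b below -0.07 rad) and value of joint key_middle above 0.003 m) or (y of knob_b in the frame of rack below -0.055 m and (value of joint cradle_b above 0.07 rad or value of joint cradle_b below -0.07 rad) and value of joint key_right above 0.003 m) or (y of knob_c in the frame of rack above 0.055 m and (value of joint cradle_c above 0.07 rad or value of joint cradle_c below -0.07 rad) and value of joint key_left above 0.003 m) or (y of knob_c in the frame of rack between -0.055 and 0.055 m and (value of joint cradle_c above 0.07 rad or value of joint cradle_c below -0.07 rad) and value of joint key_middle above 0.003 m) or (y of knob_c in the frame of rack below -0.055 m and (value of joint cradle_c above 0.07 rad or value of joint cradle_c below -0.07 rad) and value of joint key_right above 0.003 m)).
It fails at once if two keys are pressed at once (value of joint each of key_left, key_middle above 0.003 m or value of joint each of key_left, key_right above 0.003 m or value of joint each of key_left, key_start above 0.003 m or value of joint each of key_middle, key_right above 0.003 m or value of joint each of key_middle, key_start above 0.003 m or value of joint each of key_right, key_start above 0.003 m).
It fails at once if the fingers or the arm push anything with more than 25 N (contact force between any of the fingers, the arm and anything else above 25 N).
It fails at once if a bystander is moved more than 30 mm (distance of any of tape, palette_knife, tube, medium, brush_pot, tub, squeeze from where it was at the start of the episode above 0.03 m).
It also fails if it takes over 72 s, if anything falls off the work surface, if the arm or the gripper's body presses on something with over 40 N, if the wrist force passes 120 N, or if a joint passes its speed limit or range.

## Working session

There is one attempt and no reset: what is moved stays moved. The work goes in short steps, Python scripts to look and compute and a tool call to move; the robot and the scene stay as the last step left them, time stands still between calls to the robot, and variables do not carry over. Pictures are saved under pics/ and viewed, at most 10 in all, crops included, and the job is handed in when it is done.

Besides the shell and the picture viewer there is one more tool, called by a JSON object that holds its "api" and its "payload", one argument or row to a line. servo_tool: Moves the arm, as the interface text tells. Its arguments: {"type":"object","properties":{"increments":{"type":"array"},"newtons":{"type":"number"}},"required":["increments"]}

```bash
mkdir -p pics; cat > h.py <<'E'
import numpy as np, cv2
from station import ctrl
def cam(n):
    d=ctrl.get_image(n); R=cv2.Rodrigues(np.array(d["rvec"],float))[0]; t=np.array(d["tvec"],float).ravel()
    return d,R,t
def ray(d,R,t,u,v,z):
    r=R.T@np.array([(u-d["cx"])/d["fx"],(v-d["cy"])/d["fy"],1]); c=-R.T@t
    return c+r*(z-c[2])/r[2]
def proj(d,R,t,p):
    q=R@np.array(p,float)+t; return np.array([d["fx"]*q[0]/q[2]+d["cx"],d["fy"]*q[1]/q[2]+d["cy"]])
E
python3 - <<'E'
from h import *
for n in ("side","top"):
    d,R,t=cam(n); cv2.imwrite(f"pics/{n}0.png",d["img"][:,:,::-1]); print(n,d["fx"],d["cx"],d["cy"],-R.T@t,R[2])
o=ctrl.get_obs();print(o)
E
```

```text
side 492.2789743283423 324.0429500974234 198.22574995298274 [-0.21076472  0.98575165  0.81253826] [ 0.52576618 -0.70240782 -0.47978451]
top 377.70673126715127 318.09304723645414 197.7852449795179 [4.56234565e-01 1.21946693e-03 1.29414381e+00] [ 0.07979878 -0.00273324 -0.99680725]
{'t': 0.1, 'q': array([-1.35799745e+00,  5.33188701e-02,  1.61413175e+00,  4.36095893e-05,
        1.47595111e+00, -1.19010861e-01]), 'dq': array([-0.0002587 , -0.00072546, -0.00178707, -0.0004608 , -0.00091649,
        0.00176911]), 'effort': array([ 1.86718440e-03, -3.94900990e+01, -3.71362710e+01,  6.78315200e-05,
        3.99298675e-03, -4.86267240e-06]), 'tool_pos': array([ 0.20349419, -0.59041135,  0.24918342]), 'tool_rot': array([-3.09667326e+00, -5.18512596e-01,  6.50590131e-05]), 'contact_force': array([ 0.36356488, -0.36074142, -0.09852283]), 'wrist_torque': array([-0.00693214,  0.04957444, -0.00952965]), 'grip_force': 0.0, 'opening': 0.08612561233422901}
```

View pics/side0.png

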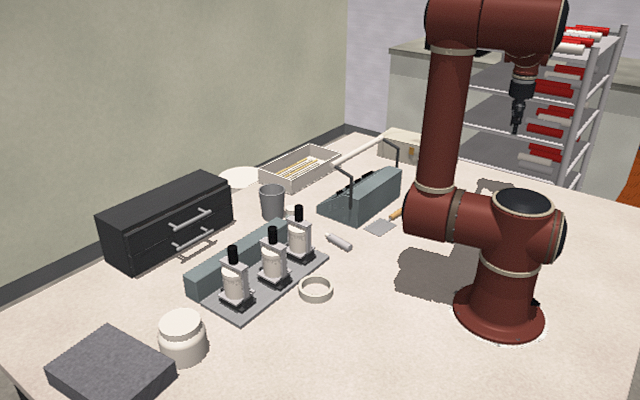

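View pics/top0.png

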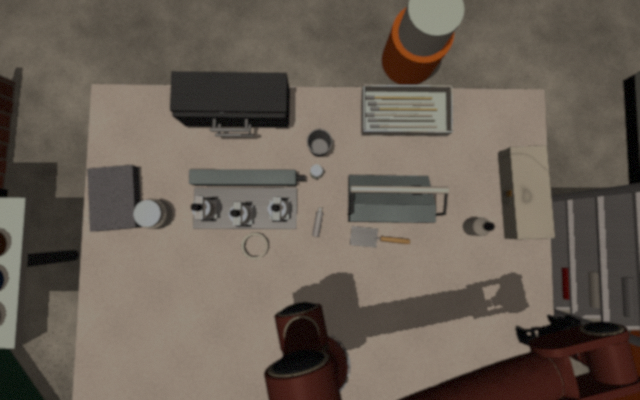

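The side view shows the knobs near (233,253), (272,235) and (298,213), with the console at (365,190). The top view shows the rack at (245,200) and the console at (395,200), with the lamp tube at row 189. Next I'll enlarge both.

```bash
python3 - <<'E'
from h import *
s=cv2.imread("pics/side0.png"); t_=cv2.imread("pics/top0.png")
f=lambda a,k:cv2.resize(a,None,fx=k,fy=k,interpolation=cv2.INTER_CUBIC)
a=np.vstack([f(s[125:225,310:420],5.8)[:290*2,:638]])
cv2.imwrite("pics/a.png",a)
b=np.vstack([f(t_[160:240,180:310],6),])
c=f(t_[165:255,340:460],6)
cv2.imwrite("pics/c.png",c)
# knobs: dark blobs
for n,im,(x0,y0,x1,y1) in (("side",s,(180,195,330,320)),("top",t_,(185,190,300,235))):
    d,R,t=cam(n)
    m=(im.max(2)<45).astype(np.uint8); M=np.zeros_like(m); M[y0:y1,x0:x1]=m[y0:y1,x0:x1]
    k,l,st,ce=cv2.connectedComponentsWithStats(M)
    for i in range(1,k):
        if st[i,4]>15: print(n,st[i],ce[i].round(1), ray(d,R,t,*ce[i],0.145).round(4))
# rack tray corners in top (z=.012), housing
E
```

```text
side [180 195  22  11  53] [189.4 199.5] [0.8146 0.2455 0.145 ]
side [203 195  12   6  18] [208.2 197.3] [0.7831 0.2044 0.145 ]
side [180 195  53  50 275] [207.2 223.1] [0.6788 0.2997 0.145 ]
side [180 200  24  14  42] [191.6 206. ] [0.7811 0.2656 0.145 ]
side [181 204  41  19 108] [201.3 211. ] [0.7389 0.2675 0.145 ]
side [295 205   8  17 125] [298.4 212.8] [0.5261 0.1154 0.145 ]
side [268 226   9  18 143] [272.2 234.5] [0.5095 0.2376 0.145 ]
side [228 245  10  19 166] [232.4 254.2] [0.526  0.3568 0.145 ]
side [287 253  20   8  41] [295.6 257.2] [0.4014 0.2763 0.145 ]
side [258 277  23  11  47] [268.8 281.7] [0.389  0.3807 0.145 ]
side [278 281  14  10  22] [285.  285.3] [0.3535 0.3687 0.145 ]
side [220 299  22  10  45] [230.7 304.1] [0.4012 0.4807 0.145 ]
top [192 205  10   5  43] [196.6 206.9] [0.517  0.3676 0.145 ]
top [273 205   6   6  29] [275.4 207.4] [0.5176 0.1276 0.145 ]
top [231 211   9   5  37] [235.2 212.8] [0.5    0.2498 0.145 ]
```

View pics/a.png

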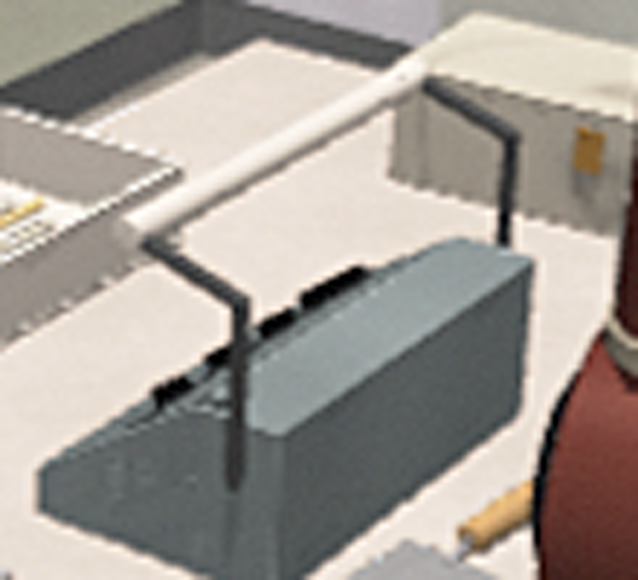

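View pics/c.png

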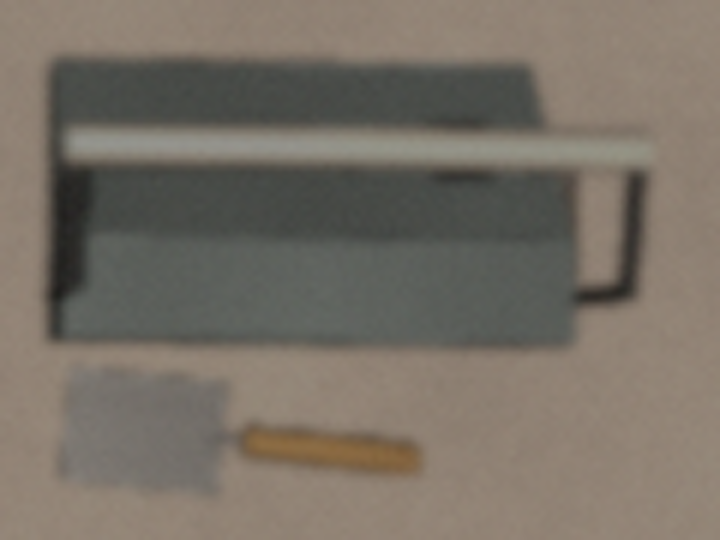

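The side crop shows four key tops, with the start key near crop (335,285) and the others at (277,322), (220,355) and (172,390). The brackets rise outside the console's ends. In the top crop the start key peeps out either side of the lamp at about (462,152).

```bash
cat >> h.py <<'E'
def tri(obs):
    # obs: list of (camtuple,u,v)
    A=[];b=[]
    for (d,R,t),u,v in obs:
        r=R.T@np.array([(u-d["cx"])/d["fx"],(v-d["cy"])/d["fy"],1]); r/=np.linalg.norm(r); c=-R.T@t
        P=np.eye(3)-np.outer(r,r); A.append(P); b.append(P@c)
    A=np.vstack(A);b=np.hstack(b); x=np.linalg.lstsq(A,b,rcond=None)[0]
    return x, np.linalg.norm(A@x-b)
E
python3 - <<'E'
from h import *
S=cam("side");T=cam("top")
for a,b in (((232.4,254.2),(196.6,206.9)),((272.2,234.5),(235.2,212.8)),((298.4,212.8),(275.4,207.4))):
    print("knob",tri([(S,*a),(T,*b)]))
s=cv2.imread("pics/side0.png"); t_=cv2.imread("pics/top0.png")
m=(s.max(2)<45).astype(np.uint8); M=np.zeros_like(m); M[168:198,333:376]=m[168:198,333:376]
k,l,st,ce=cv2.connectedComponentsWithStats(M)
for i in range(1,k):
    if st[i,4]>3: print(st[i],ce[i].round(1))
print("start",tri([(S,310+335/5.8,125+285/5.8),(T,417,190.3)]))
# rack tray corners & console corners in top crop
g=t_[160:240,180:310]; cv2.imwrite("pics/b.png",cv2.resize(g,None,fx=6,fy=6,interpolation=cv2.INTER_CUBIC))
for nm,u,v,z in (("con near L",340+52/6,165+338/6,.105),("con near R",340+575/6,165+345/6,.105),("ridge L",340+90/6,165+235/6,.105),("ridge R",340+575/6,165+240/6,.105),("far L",340+52/6,165+60/6,0),("far R",340+530/6,165+65/6,0),
 ("lamp L",340+65/6,165+145/6,.18),("lamp R",340+652/6,165+150/6,.18)):
    print(nm,ray(*T,u,v,z).round(4))
print("lampL tri",tri([(S,310+425/5.8,125+72/5.8),(T,340+652/6,165+148/6)]),tri([(S,310+128/5.8,125+225/5.8),(T,340+65/6,165+145/6)]))
E
```

```text
knob (array([0.51649959, 0.36484094, 0.15350263]), np.float64(0.00013659127277800437))
knob (array([0.49970042, 0.24769361, 0.15407577]), np.float64(2.9010073639316672e-05))
knob (array([0.51695371, 0.12668581, 0.15349481]), np.float64(0.00037386341598148856))
[362 171  11   7  27] [366.7 174.2]
[350 178   2   4   5] [350.8 179.2]
[355 179   6   4  14] [357.4 180.4]
[346 185   4   4  11] [347.5 186.4]
[337 190   6   6  15] [339.1 192.1]
start (array([ 0.58151308, -0.32257299,  0.07567314]), np.float64(0.000522353380020384))
con near L [ 0.4781 -0.0988  0.105 ]
con near R [ 0.477  -0.3731  0.105 ]
ridge L [ 0.5323 -0.1187  0.105 ]
ridge R [ 0.5321 -0.3739  0.105 ]
far L [ 0.6398 -0.1072  0.    ]
far R [ 0.6396 -0.3827  0.    ]
lamp L [ 0.572  -0.0987  0.18  ]
lamp R [ 0.5723 -0.3891  0.18  ]
lampL tri (array([ 0.56985603, -0.38589679,  0.19312605]), np.float64(0.003486202245511445)) (array([ 0.57021952, -0.09672864,  0.19971118]), np.float64(0.00047143113242274255))
```

View pics/b.png

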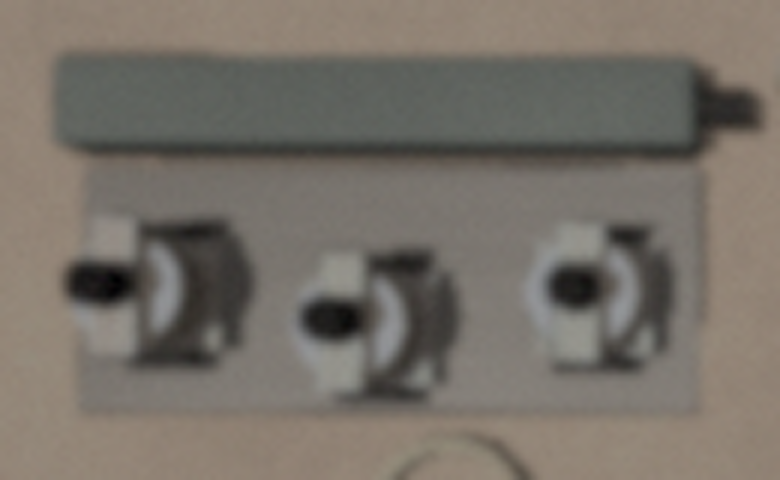

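{"api": "servo_tool", "payload": {
  "increments": [
    [[4.5,3,-4,0,8],[4.5,6,-8,0,16],[4.5,9,-12,0,19],[4.5,12,-16,0,19],[4.5,15,-20,0,19]]
  ]
}}

```text
t: 0.8
tool_pos: [0.2805, -0.3511, 0.2502]
tool_rot: [-3.142, 0.001, -0.001]
contact_force: [1.6, 0.4, -0.0]
opening: 0.045
grip_force: 0.0
```

{"api": "servo_tool", "payload": {
  "increments": [
    [[4.5,1.5,-4.7,0,0],[4.5,3,-9.4,0,0],[4.5,4.5,-14.1,0,0],[4.5,6,-18.8,0,0],[4.5,7.5,-23.5,0,0]]
  ]
}}

```text
t: 1.3
tool_pos: [0.3553, -0.1161, 0.2506]
tool_rot: [3.141, -0.001, 0.002]
contact_force: [0.7, -0.2, -1.6]
opening: 0.0452
grip_force: 0.0
```

{"api": "servo_tool", "payload": {
  "increments": [
    [[4.5,1.5,-4.7,0,0],[4.5,3,-9.4,0,0],[4.5,4.5,-14.1,0,0],[4.5,6,-18.8,0,0],[4.5,7.5,-23.5,0,0]]
  ]
}}

```text
t: 1.8
tool_pos: [0.4303, 0.1194, 0.2506]
tool_rot: [3.142, 0.001, 0.002]
contact_force: [0.4, -0.6, -0.0]
opening: 0.045
grip_force: 0.0
```

{"api": "servo_tool", "payload": {
  "increments": [
    [[4.5,1.6,-4.7,0,0],[4.5,3.2,-9.4,0,0],[4.5,4.8,-14.1,0,0],[4.5,6.6,-18.8,0,0],[4.5,8.6,-23.5,0,0]]
  ]
}}

```text
t: 2.3
tool_pos: [0.5158, 0.3531, 0.2502]
tool_rot: [3.141, 0.002, 0.0]
contact_force: [0.5, -0.6, 0.5]
opening: 0.0446
grip_force: 0.0
```

{"api": "servo_tool", "payload": {
  "increments": [
    [[5.0,0.1,-1.1,1.5,0],[5.0,0.1,-1.1,4,0],[5.0,0.1,-1.1,4,0]]
  ]
}}

```text
t: 2.6
tool_pos: [0.5142, 0.3608, 0.2052]
tool_rot: [3.137, 0.001, -0.012]
contact_force: [-1.0, 0.3, -0.4]
opening: 0.0502
grip_force: 0.0
```

```bash
python3 - <<'E'
from h import *
S=cam("side"); T=cam("top")
a=S[0]["img"][160:290,170:330,::-1]; b=T[0]["img"][165:235,170:310,::-1]
cv2.imwrite("pics/d.png",np.vstack([cv2.resize(a,(500,406),interpolation=2)[:, :], cv2.resize(b,(500,194),interpolation=2)[:194]]))
E
```

```text
(no output)
```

View pics/d.png

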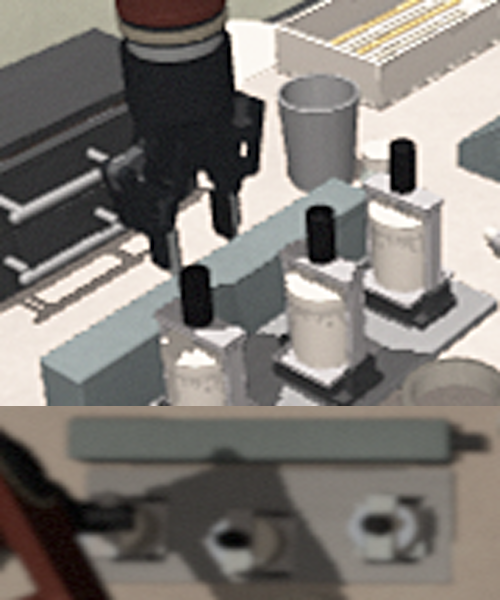

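The crop shows the fingertips at (163,268) and (229,237), centred above the left knob's top at (195,268). I can lower straight down.

{"api": "servo_tool", "payload": {
  "increments": [
    [[5.0,0,0,2.5,0],[5.0,0,0,4.2,0],[5.0,0,0,5.2,0],[5.0,0,0,5.2,0]]
  ]
}}

```text
t: 3.1
tool_pos: [0.5157, 0.361, 0.1566]
tool_rot: [3.14, -0.001, -0.005]
contact_force: [-0.2, -0.1, -0.2]
opening: 0.0498
grip_force: 0.0
```

{"api": "servo_tool", "payload": {
  "increments": [
    [[5.0,0,-0.4,0,0],[5.0,0,-0.8,0,0],[5.0,0,-1.0,0,0],[5.0,0,-1.0,0,0]]
  ]
}}

```text
t: 3.5
tool_pos: [0.5169, 0.3725, 0.1591]
tool_rot: [-3.141, -0.001, -0.002]
contact_force: [-0.0, -0.1, -0.1]
opening: 0.0498
grip_force: 0.0
```

{"api": "servo_tool", "payload": {
  "increments": [
    [[5.0,0,-0.2,0,0],[5.0,0,-0.4,0,0],[5.0,0,-0.4,0,0],[5.0,0,-0.4,0,0]]
  ]
}}

```text
t: 3.9
tool_pos: [0.5165, 0.3758, 0.1583]
tool_rot: [3.142, 0.0, -0.0]
contact_force: [0.4, 0.3, -0.5]
opening: 0.0503
grip_force: 0.0
```

{"api": "servo_tool", "payload": {
  "increments": [
    [[5.0,0,-0.2,0,0],[5.0,0,-0.2,0,0],[5.0,0,-0.2,0,0]]
  ]
}}

```text
t: 4.2
tool_pos: [0.5166, 0.3778, 0.1583]
tool_rot: [3.142, 0.0, 0.0]
contact_force: [-0.5, -1.2, 1.2]
opening: 0.0501
grip_force: 0.0
```

{"api": "servo_tool", "payload": {
  "increments": [
    [[5.0,0,-0.2,0,0],[5.0,0,-0.2,0,0],[5.0,0,-0.2,0,0]]
  ]
}}

```text
t: 4.5
tool_pos: [0.5166, 0.3798, 0.1583]
tool_rot: [-3.142, -0.0, -0.0]
contact_force: [-1.3, 0.7, -0.7]
opening: 0.0498
grip_force: 0.0
```

{"api": "servo_tool", "payload": {
  "increments": [
    [[5.0,0,-0.2,0,0],[5.0,0,-0.2,0,0],[5.0,0,-0.2,0,0]]
  ]
}}

```text
t: 4.8
tool_pos: [0.5166, 0.3819, 0.1583]
tool_rot: [-3.142, -0.001, 0.0]
contact_force: [-0.4, 0.1, -0.2]
opening: 0.0503
grip_force: 0.0
```

{"api": "servo_tool", "payload": {
  "increments": [
    [[5.0,0,-0.1,0,0],[5.0,0,-0.1,0,0],[5.0,0,-0.1,0,0]]
  ]
}}

```text
t: 5.1
tool_pos: [0.5166, 0.3828, 0.1583]
tool_rot: [-3.142, -0.0, 0.0]
contact_force: [0.7, 0.6, 0.2]
opening: 0.05
grip_force: 0.0
```

```bash
cat >> h.py <<'E'
def knobs(S):
    im=S[0]["img"]; out=[]
    for (x0,y0,x1,y1) in ((215,235,255,270),(255,220,290,255),(284,198,314,232)):
        m=(im[y0:y1,x0:x1].max(2)<45).astype(np.uint8)
        k,l,st,ce=cv2.connectedComponentsWithStats(m)
        i=1+np.argmax(st[1:,4]) if k>1 else 0; out.append((st[i,4],(ce[i]+[x0,y0]).round(1)))
    return out
E
python3 - <<'E'
from h import *
S=cam("side");print(knobs(S)); cv2.imwrite("pics/e.png",cv2.resize(S[0]["img"][195:275,200:320,::-1],None,fx=5,fy=5,interpolation=2))
print(np.mean([ctrl.get_obs()["contact_force"] for _ in range(5)],0))
for dy in(0,.004,.015): print(proj(*S,(.5165,.365+dy,.153)))
E
```

```text
[(np.int32(463), array([228.2, 248.3])), (np.int32(147), array([272.2, 234.8])), (np.int32(125), array([298.4, 212.8]))]
[ 0.01353438  0.53288052 -0.07105986]
[232.40913776 254.41830537]
[231.13427613 255.21793608]
[227.59555199 257.43752795]
```

View pics/e.png

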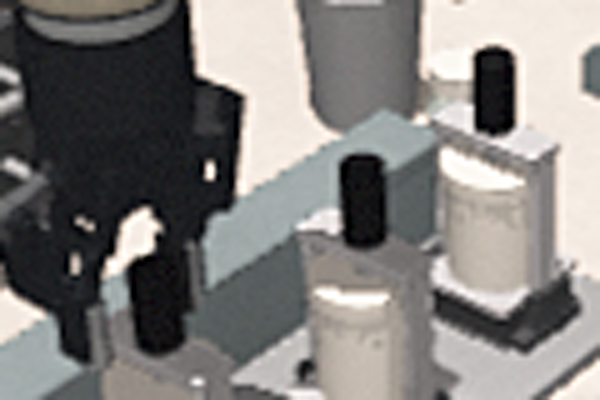

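The knob is still at about px (231.6,255), inside the fingers, and there is no clear force yet. I'll push on in small steps.

{"api": "servo_tool", "payload": {
  "increments": [
    [[5.0,0,-0.2,0,0],[5.0,0,-0.2,0,0],[5.0,0,-0.2,0,0]]
  ]
}}

```text
t: 5.45
tool_pos: [0.5165, 0.3849, 0.1583]
tool_rot: [3.142, 0.0, -0.0]
contact_force: [-1.0, 0.5, -1.1]
opening: 0.0501
grip_force: 0.0
```

{"api": "servo_tool", "payload": {
  "increments": [
    [[5.0,0,-0.2,0,0],[5.0,0,-0.2,0,0],[5.0,0,-0.2,0,0]]
  ]
}}

```text
t: 5.75
tool_pos: [0.5165, 0.3869, 0.1583]
tool_rot: [3.142, 0.0, -0.0]
contact_force: [1.3, -0.3, 0.4]
opening: 0.0502
grip_force: 0.0
```

```bash
python3 - <<'E'
from h import *
S=cam("side"); cv2.imwrite("pics/f.png",cv2.resize(S[0]["img"][235:275,210:260,::-1],None,fx=8,fy=8,interpolation=2))
print(ctrl.get_obs()["contact_force"])
i=S[0]["img"].max(2)
for r in (252,256,259,261): print(r,i[r,215:250])
E
```

```text
[ 0.69856668  0.26259668 -1.02036751]
252 [ 37  28  31  40 142 177  95   0   9  10  20  22  23  18  21  15  17  24
  27  27  21  35  82  90 102 151 157 122  80  93  92  95  96  94  95]
256 [ 31  31  63  56 117 184 161  79   2  21  19  20  19  18  21  20  17  25
  36  31  25  16  76 105  99  97  96  97  94  94  93  92  91  92  92]
259 [ 33  89 118  99  74 112 144 103  31  15   9  20  22  17  18  16   8  18
  46  85 100 103  98  98  96  96  94  94  94  92  93  95  95  92  93]
261 [ 22  82 120 110  87  96 129 124  81  16  20  24  23  22  26  25  23  19
  30  71  94  96  94  97  95  93  96  92  94  91  92  95  93  93  91]
```

```bash
python3 - <<'E'
import cv2,numpy as np
for n in ("side0",):
    i=cv2.imread(f"pics/{n}.png").max(2)
    for r in (252,256,259,261): print(r,i[r,215:250])
a=cv2.imread("pics/side0.png")[235:275,210:260]; b=cv2.imread("pics/f.png")
cv2.imwrite("pics/g.png",np.hstack([cv2.resize(a,None,fx=8,fy=8,interpolation=2),b]))
E
```

```text
252 [239 237 234 213 166 159 153 156 158 156 162 151  98   7  19  16  22  22
  19  20  13   8  87 149 166 152 138 110  75  83  88  88  86  89  87]
256 [154 155 154 156 157 156 160 152 162 187 217 243 190  40  14  18  25  26
  16  22  14  19  29  74  94  90  91  87  86  86  88  83  88  85  85]
259 [158 155 160 154 178 224 232 227 222 219 219 226 189  81   0  14  24  24
  23  19  17  18   9  66  92  89  88  84  87  85  85  88  87  85  87]
261 [160 159 156 141 125 139 182 217 222 229 225 227 212 133   1  17  22  22
  20  20  17  20   0  99 142 106  83  81  83  85  86  86  85  84  84]
```

View pics/g.png

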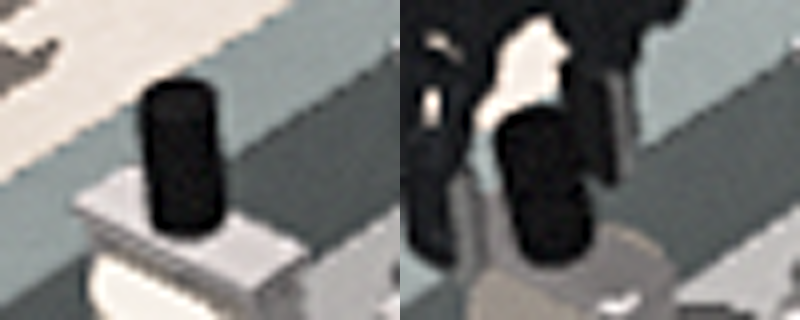

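The right-hand image shows the left clamp leaning clearly left, about 5 px or 15 mm, with almost no force, so the left clamp is the slack one. Now I'll rock it to the right.

{"api": "servo_tool", "payload": {
  "increments": [
    [[5.0,0,0.9,0,0],[5.0,0,1.7,0,0],[5.0,0,2.1,0,0],[5.0,0,2.5,0,0],[5.0,0,2.9,0,0]]
  ]
}}

```text
t: 6.3
tool_pos: [0.5167, 0.3574, 0.1585]
tool_rot: [-3.141, 0.0, -0.0]
contact_force: [0.4, -0.6, 0.4]
opening: 0.0497
grip_force: 0.1
```

{"api": "servo_tool", "payload": {
  "increments": [
    [[5.0,0,0.4,0,0],[5.0,0,0.8,0,0],[5.0,0,1.2,0,0],[5.0,0,1.6,0,0],[5.0,0,1.6,0,0]]
  ]
}}

```text
t: 6.8
tool_pos: [0.5166, 0.3413, 0.1583]
tool_rot: [3.141, -0.001, -0.0]
contact_force: [-0.2, -0.4, 0.7]
opening: 0.05
grip_force: 0.0
```

{"api": "servo_tool", "payload": {
  "increments": [
    [[5.0,0,0.2,0,0],[5.0,0,0.2,0,0],[5.0,0,-0.7,0,0],[5.0,0,-0.7,0,0]]
  ]
}}

```text
t: 7.2
tool_pos: [0.5165, 0.3498, 0.1584]
tool_rot: [-3.141, -0.002, -0.0]
contact_force: [-0.2, -0.3, 0.7]
opening: 0.0499
grip_force: 0.0
```

```bash
python3 - <<'E'
from h import *
S=cam("side"); print(ctrl.get_obs()["contact_force"]); i=S[0]["img"].max(2)
for r in (252,256,259,261): print(r,i[r,215:250])
E
```

```text
[ 0.08812418 -0.46510871  0.05902798]
252 [246 245 243 229 183 177 168 119  17  31  31  31  23  64 105 115  98  64
  13  20  25  25  17  23  20  10  17  65  91  89  96  97  99  97  97]
256 [165 169 166 170 171 170 181 147  40  27  31  31  27  39  91 121  95  49
  16  23  23  26  22  12  23  19   7  62  90  88  89  88  89  94  93]
259 [169 168 167 170 171 171 172 168 137  85  46  27  20  17  82 125 121  86
  14  12  25  23  24  19  13  18   6  64  95  86  85  87  89  93  95]
261 [171 170 168 169 170 176 175 174 168 152 148 130 105 107 120 122 117  90
  66  37  18  18  10  16  23  44  79 110 118 111 104  93  85  88  92]
```

The left clamp is now tipped right, with its knob at column 237. On to the middle clamp.

{"api": "servo_tool", "payload": {
  "increments": [
    [[5.0,0,0,-2.5,0],[5.0,0,0,-5,0],[5.0,-0.8,2,-5.5,0],[5.0,-1.7,6,-5.5,0],[5.0,-1.7,10.2,-5.5,0]]
  ]
}}

```text
t: 7.75
tool_pos: [0.4989, 0.2466, 0.2138]
tool_rot: [-3.141, -0.005, -0.001]
contact_force: [0.9, -0.3, -0.7]
opening: 0.0498
grip_force: 0.0
```

{"api": "servo_tool", "payload": {
  "increments": [
    [[5.0,0,0,0,0],[5.0,0,0,2,0],[5.0,0,0,4,0],[5.0,0,0,5.5,0],[5.0,0,0,5.5,0]]
  ]
}}

```text
t: 8.25
tool_pos: [0.4979, 0.2467, 0.1553]
tool_rot: [3.14, 0.001, -0.008]
contact_force: [-0.3, 0.3, -0.5]
opening: 0.0501
grip_force: 0.0
```

{"api": "servo_tool", "payload": {
  "increments": [
    [[5.0,0,-0.4,0,0],[5.0,0,-0.8,0,0],[5.0,0,-1.2,0,0],[5.0,0,-1.4,0,0],[5.0,0,-1.4,0,0]]
  ]
}}

```text
t: 8.75
tool_pos: [0.4999, 0.2612, 0.1589]
tool_rot: [-3.142, -0.001, -0.002]
contact_force: [0.3, -0.4, -0.5]
opening: 0.0499
grip_force: 0.1
```

{"api": "servo_tool", "payload": {
  "increments": [
    [[5.0,0,-0.1,0,0],[5.0,0,-0.2,0,0],[5.0,0,-0.2,0,0]]
  ]
}}

```text
t: 9.05
tool_pos: [0.4998, 0.2626, 0.1586]
tool_rot: [3.141, 0.0, 0.001]
contact_force: [-0.4, -1.3, 2.1]
opening: 0.0502
grip_force: 1.0
```

{"api": "servo_tool", "payload": {
  "increments": [
    [[5.0,0,-0.1,0,0],[5.0,0,-0.2,0,0],[5.0,0,-0.2,0,0]]
  ]
}}

```text
t: 9.35
tool_pos: [0.4998, 0.2644, 0.1586]
tool_rot: [3.141, 0.0, 0.0]
contact_force: [-1.1, -5.9, 4.1]
opening: 0.05
grip_force: 2.2
```

{"api": "servo_tool", "payload": {
  "increments": [
    [[5.0,0,-0.1,0,0],[5.0,0,-0.1,0,0],[5.0,0,-0.1,0,0]]
  ]
}}

```text
t: 9.65
tool_pos: [0.4998, 0.2654, 0.1586]
tool_rot: [3.14, 0.0, 0.0]
contact_force: [-0.4, -5.3, 4.6]
opening: 0.05
grip_force: 2.7
```

```bash
python3 - <<'E'
from h import *
S=cam("side"); o=ctrl.get_obs();print(o["contact_force"],o["grip_force"]); i=S[0]["img"].max(2);j=cv2.imread("pics/side0.png").max(2)
for r in (236,239,241): print(r,i[r,260:285],"\n",j[r,260:285])
E
```

```text
[-0.05703857 -4.96629335  4.47252967] 2.733733355998993
236 [ 95 116  88 127 175 171 130   4  18  21  20  18  25  17  11  16  16  29
  77 100  94  92  92  93  99] 
 [160 161 158 160 167 179 184 147  46   7  21  17  26  20  22  19   8  68
  98  94  88  90  87  92  88]
239 [ 87 116  78  88 121 126 106  47  16  21  18  17  24  22  16  11  70 102
  93  94  94  92  92  92  94] 
 [200 216 227 221 218 219 226 198  98   0  17  27  25  24  23  18   6  63
  89  92  88  85  89  90  86]
241 [ 92 115  82  89 122 120 105  53  10  19  20  22   9  22  15  13  67  97
  95  89  92  93  94  91  90] 
 [143 200 227 223 229 224 226 209 133   0  22  24  20  23  21  24   5  61
  94  89  80  82  86  87  86]
```

{"api": "servo_tool", "payload": {
  "increments": [
    [[5.0,0,0.6,0,0],[5.0,0,1.3,0,0],[5.0,0,2.0,0,0],[5.0,0,2.7,0,0],[5.0,0,2.8,0,0]]
  ]
}}

```text
t: 10.2
tool_pos: [0.4995, 0.2371, 0.158]
tool_rot: [-3.141, 0.001, 0.001]
contact_force: [0.5, -0.1, 0.5]
opening: 0.0497
grip_force: 0.0
```

{"api": "servo_tool", "payload": {
  "increments": [
    [[5.0,0,0.1,0,0],[5.0,0,0.2,0,0],[5.0,0,0.2,0,0]]
  ]
}}

```text
t: 10.5
tool_pos: [0.4996, 0.2359, 0.1583]
tool_rot: [-3.141, -0.0, -0.0]
contact_force: [0.4, -0.3, 0.1]
opening: 0.0498
grip_force: 0.0
```

{"api": "servo_tool", "payload": {
  "increments": [
    [[5.0,0,0.1,0,0],[5.0,0,0.2,0,0],[5.0,0,0.2,0,0]]
  ]
}}

```text
t: 10.8
tool_pos: [0.4996, 0.234, 0.1584]
tool_rot: [-3.141, -0.0, -0.0]
contact_force: [-0.6, 1.1, 0.3]
opening: 0.0503
grip_force: 0.5
```

{"api": "servo_tool", "payload": {
  "increments": [
    [[5.0,0,0.1,0,0],[5.0,0,0.2,0,0],[5.0,0,0.2,0,0]]
  ]
}}

```text
t: 11.1
tool_pos: [0.4996, 0.2322, 0.1585]
tool_rot: [-3.14, -0.0, -0.0]
contact_force: [-0.4, 4.2, 0.5]
opening: 0.0502
grip_force: 1.6
```

{"api": "servo_tool", "payload": {
  "increments": [
    [[5.0,0,0.1,0,0],[5.0,0,0.1,0,0],[5.0,0,0.1,0,0]]
  ]
}}

```text
t: 11.4
tool_pos: [0.4996, 0.2312, 0.1586]
tool_rot: [-3.141, -0.0, -0.0]
contact_force: [0.5, 4.5, 1.7]
opening: 0.0498
grip_force: 2.3
```

{"api": "servo_tool", "payload": {
  "increments": [
    [[5.0,0,-0.9,0,0],[5.0,0,-1.7,0,0],[5.0,0,-1.7,-2,0],[5.0,0,-1.7,-5,0],[5.0,0,-1.7,-5.5,0]]
  ]
}}

```text
t: 11.9
tool_pos: [0.5014, 0.2485, 0.2171]
tool_rot: [-3.141, -0.001, -0.009]
contact_force: [0.7, 0.3, -0.0]
opening: 0.0505
grip_force: 0.0
```

{"api": "servo_tool", "payload": {
  "increments": [
    [[5.0,0.8,4,0,0],[5.0,1.7,8,0,0],[5.0,1.7,11.9,0,0],[5.0,1.7,11.9,0,0],[5.0,1.7,11.9,2,0]]
  ]
}}

```text
t: 12.4
tool_pos: [0.5185, 0.1281, 0.1955]
tool_rot: [-3.142, 0.003, -0.008]
contact_force: [-0.0, 0.9, -0.4]
opening: 0.05
grip_force: 0.0
```

{"api": "servo_tool", "payload": {
  "increments": [
    [[5.0,0,0,2,0],[5.0,0,0,3.5,0],[5.0,0,0,3.5,0]]
  ]
}}

```text
t: 12.7
tool_pos: [0.5146, 0.129, 0.1548]
tool_rot: [3.141, 0.001, -0.01]
contact_force: [0.5, -0.2, -1.1]
opening: 0.0503
grip_force: 0.0
```

{"api": "servo_tool", "payload": {
  "increments": [
    [[5.0,0,-0.4,0,0],[5.0,0,-0.7,0,0],[5.0,0,-0.9,0,0],[5.0,0,-0.9,0,0]]
  ]
}}

```text
t: 13.1
tool_pos: [0.5172, 0.1383, 0.1593]
tool_rot: [-3.141, -0.001, -0.003]
contact_force: [0.4, -1.3, -0.4]
opening: 0.05
grip_force: 0.0
```

{"api": "servo_tool", "payload": {
  "increments": [
    [[5.0,0,-0.1,0,0],[5.0,0,-0.2,0,0],[5.0,0,-0.2,0,0]]
  ]
}}

```text
t: 13.4
tool_pos: [0.5167, 0.1398, 0.1585]
tool_rot: [3.141, 0.0, 0.0]
contact_force: [0.2, -0.5, 0.9]
opening: 0.0502
grip_force: 0.1
```

{"api": "servo_tool", "payload": {
  "increments": [
    [[5.0,0,-0.1,0,0],[5.0,0,-0.2,0,0],[5.0,0,-0.2,0,0]]
  ]
}}

```text
t: 13.7
tool_pos: [0.5167, 0.1415, 0.1585]
tool_rot: [3.141, 0.0, 0.0]
contact_force: [-0.3, -1.9, 1.6]
opening: 0.05
grip_force: 1.2
```

{"api": "servo_tool", "payload": {
  "increments": [
    [[5.0,0,-0.1,0,0],[5.0,0,-0.25,0,0],[5.0,0,-0.25,0,0]]
  ]
}}

```text
t: 14.0
tool_pos: [0.5168, 0.1439, 0.1586]
tool_rot: [3.14, 0.0, 0.0]
contact_force: [-1.2, -5.2, 3.9]
opening: 0.0501
grip_force: 2.6
```

{"api": "servo_tool", "payload": {
  "increments": [
    [[5.0,0,0.6,0,0],[5.0,0,1.3,0,0],[5.0,0,2.0,0,0],[5.0,0,2.7,0,0],[5.0,0,3.0,0,0]]
  ]
}}

```text
t: 14.5
tool_pos: [0.5165, 0.1136, 0.1581]
tool_rot: [-3.141, 0.001, 0.0]
contact_force: [-0.1, -0.0, -0.4]
opening: 0.0499
grip_force: 0.0
```

{"api": "servo_tool", "payload": {
  "increments": [
    [[5.0,0,0.1,0,0],[5.0,0,0.2,0,0],[5.0,0,0.2,0,0]]
  ]
}}

```text
t: 14.8
tool_pos: [0.5166, 0.1125, 0.1582]
tool_rot: [-3.141, -0.0, 0.0]
contact_force: [0.6, 1.2, -0.7]
opening: 0.0502
grip_force: 0.5
```

{"api": "servo_tool", "payload": {
  "increments": [
    [[5.0,0,0.1,0,0],[5.0,0,0.2,0,0],[5.0,0,0.2,0,0]]
  ]
}}

```text
t: 15.1
tool_pos: [0.5166, 0.1107, 0.1584]
tool_rot: [-3.141, -0.001, 0.0]
contact_force: [-0.6, 3.2, 0.4]
opening: 0.0498
grip_force: 1.6
```

{"api": "servo_tool", "payload": {
  "increments": [
    [[5.0,0,0.1,0,0],[5.0,0,0.1,0,0],[5.0,0,-0.8,0,0],[5.0,0,-1.6,0,0],[5.0,0,-1.6,0,0]]
  ]
}}

```text
t: 15.6
tool_pos: [0.5167, 0.1269, 0.1583]
tool_rot: [3.141, 0.002, 0.0]
contact_force: [-0.3, -0.9, -0.2]
opening: 0.05
grip_force: 0.0
```

{"api": "servo_tool", "payload": {
  "increments": [
    [[5.0,0,0,-2,0],[5.0,0,0,-5,0],[5.0,0,0,-9,0],[5.0,0,0,-12.2,0],[5.0,0,0,-12.2,0]]
  ]
}}

```text
t: 16.1
tool_pos: [0.5192, 0.1264, 0.287]
tool_rot: [-3.141, -0.0, -0.017]
contact_force: [0.2, -0.4, 0.4]
opening: 0.0503
grip_force: 0.0
```

```bash
python3 - <<'E'
from h import *
S=cam("side"); o=ctrl.get_obs();print(o["q"].round(3),o["tool_pos"]); print(knobs(S))
for x,z in ((.5815,.076),(.583,.081),(.587,.08)):
    print([proj(*S,(x,y,z)).round(1) for y in (-.1586,-.2106,-.2626,-.3226)])
j=cv2.imread("pics/side0.png").max(2)
for r in range(170,198,2): print(r,j[r,333:376])
E
```

```text
[ 1.000e-01 -1.900e-01  1.788e+00 -1.000e-03  1.537e+00  1.670e+00] [0.5181163  0.12627961 0.28382825]
[(np.int32(169), array([237. , 251.7])), (np.int32(145), array([272.1, 234.5])), (np.int32(126), array([298.4, 212.8]))]
[array([340.2, 191.7]), array([349.4, 185.9]), array([358.2, 180.2]), array([367.9, 174. ])]
[array([339.8, 190.2]), array([349.1, 184.4]), array([357.9, 178.8]), array([367.6, 172.6])]
[array([338.8, 190.2]), array([348.1, 184.3]), array([356.9, 178.7]), array([366.6, 172.6])]
170 [187 171 176 193 196 122  58  61  79  83 137 208 239 242 239 237 238 237
 236 236 234 236 235 236 237 235 234 235 236 237 238 235 237 239 240 247
 247 242 210 205 243 239 240]
172 [243 236 235 234 239 245 241 192 124  55  58  76  81 103 192 240 241 239
 238 236 237 235 235 235 235 234 235 237 238 237 239 245 246 245 199  73
   0   0  11  27  58 104 124]
174 [234 233 231 231 231 234 234 239 245 238 189 134  80  54  75  81 106 193
 240 244 241 237 237 236 236 234 237 239 241 239 198  75   0   0  10  14
  26  57  82 109 140 152 156]
176 [232 232 233 231 232 233 234 232 233 235 236 240 249 
[... 1222 characters left out ...]
0 238 195 105  75   0  73 119 100  76 106 138 117  80  44
  44  89 144 156 156 155 155 156 153 154 154 154 157 153 156 157 159 160
 161 162 158 124  80  84  90]
192 [238 243 205  76   0   3  12  16  21  57 105 135 121 122 163 169 101  47
  46  85 141 159 157 152 155 153 156 156 155 156 152 154 153 153 158 157
 124  77  78  83  90  90  91]
194 [205 143 125 101  12  50  71 100 130 134 108  87 106  94  65  65  48  52
  44 118 166 159 155 157 155 154 156 154 155 155 155 160 157 130  81  82
  80  84  88  88  90  93  89]
196 [117 116  92  68  89 104 127 123 102  93  92  95  92 105 141 156 110  47
  42 121 167 162 156 158 155 158 156 158 156 157 130  88  81  79  80  86
  90  89  90  91  92  91  91]
```

{"api": "servo_tool", "payload": {
  "increments": [
    [[8.54,1.8,4.2,0,-8.5],[8.54,3.7,8.4,0,-17],[8.54,5.5,12.6,0,-25.5],[8.54,7.4,16.8,0,-34],[8.54,9.2,21,0,-42.5]]
  ]
}}

```text
t: 16.65
tool_pos: [0.6085, -0.0855, 0.2781]
tool_rot: [-2.929, -1.133, 0.004]
contact_force: [1.0, 0.5, -0.1]
opening: 0.0857
grip_force: 0.0
```

{"api": "servo_tool", "payload": {
  "increments": [
    [[8.54,-1.5,4.4,0,-8.5],[8.54,-3,8.8,0,-17],[8.54,-4.5,13.1,0,-25.5],[8.54,-4.5,13.1,0,-34],[8.54,-4.5,13.1,0,-42.5]]
  ]
}}

```text
t: 17.15
tool_pos: [0.6622, -0.2128, 0.277]
tool_rot: [-2.319, -2.113, 0.004]
contact_force: [0.0, 1.0, 0.6]
opening: 0.0852
grip_force: 0.0
```

{"api": "servo_tool", "payload": {
  "increments": [
    [[8.54,0,0,0,-5],[8.54,0,0,0,-5],[8.54,0,0,0,-5]]
  ]
}}

```text
t: 17.45
tool_pos: [0.6623, -0.211, 0.2787]
tool_rot: [-2.233, -2.207, 0.002]
contact_force: [0.4, -0.3, 0.6]
opening: 0.0854
grip_force: 0.0
```

```bash
python3 - <<'E'
from h import *
o=ctrl.get_obs();print(o["q"].round(3),o["tool_pos"],o["tool_rot"],cv2.Rodrigues(o["tool_rot"])[0].round(3)); 
E
```

```text
[-0.415  0.202  1.403 -0.     1.539 -0.404] [ 0.66229105 -0.21102484  0.27869847] [-2.23254258e+00 -2.20737701e+00  1.78117217e-03] [[ 0.011  1.    -0.002]
 [ 1.    -0.011  0.001]
 [ 0.001 -0.002 -1.   ]]
```

{"api": "servo_tool", "payload": {
  "increments": [
    [[8.54,0,0,4,0],[8.54,0,0,8.5,0],[8.54,0,0,12.5,0],[8.54,0,0,15.5,0],[8.54,0,0,16.9,0]]
  ]
}}

```text
t: 17.95
tool_pos: [0.6603, -0.21, 0.1063]
tool_rot: [-2.228, -2.205, 0.004]
contact_force: [-0.6, -0.4, 0.0]
opening: 0.0852
grip_force: 0.0
```

{"api": "servo_tool", "payload": {
  "increments": [
    [[8.54,0,0,0,0],[8.54,0,0,0,0]]
  ]
}}

```text
t: 18.15
tool_pos: [0.6636, -0.2115, 0.1129]
tool_rot: [2.231, 2.209, 0.001]
contact_force: [-0.5, -0.1, 0.6]
opening: 0.0855
grip_force: 0.0
```

```bash
python3 - <<'E'
from h import *
S=cam("side");T=cam("top")
a=cv2.resize(S[0]["img"][125:215,310:420,::-1],None,fx=6,fy=6,interpolation=2);b=cv2.resize(T[0]["img"][165:235,340:450,::-1],None,fx=3,fy=3,interpolation=2)
c=np.zeros((600,800,3),np.uint8);c[:540,:660]=a; c[390:600,470:800]=b
cv2.imwrite("pics/i.png",c)
print(proj(*S,(.585,-.2106,.079)),proj(*S,(.612,-.211,.10)),proj(*S,(.612,-.211,.091)))
E
```

```text
[348.54848109 184.7470338 ] [342.02769153 176.70526653] [341.96142692 179.16306022]
```

View pics/i.png

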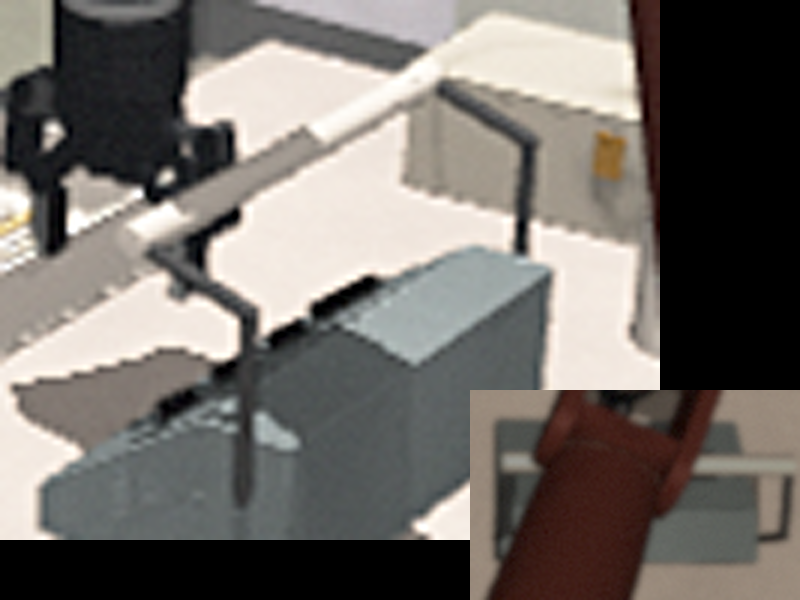

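The crop shows the near fingertip at (180,293), clear of the lamp and beyond the keys, about 43–48 mm inward of the TCP. Next I'll approach along the key's axis.

{"api": "servo_tool", "payload": {
  "increments": [
    [[8.54,0,-0.4,0.3,0],[8.54,0,-0.8,0.6,0],[8.54,0,-1.0,1.0,0],[8.54,0,-1.2,1.3,0],[8.54,0,-1.2,1.3,0]]
  ]
}}

```text
t: 18.75
tool_pos: [0.6506, -0.2109, 0.0976]
tool_rot: [-2.232, -2.211, -0.001]
contact_force: [2.7, 0.1, -2.0]
opening: 0.0853
grip_force: 0.0
```

{"api": "servo_tool", "payload": {
  "increments": [
    [[8.54,0,-0.15,0.2,0],[8.54,0,-0.3,0.4,0],[8.54,0,-0.45,0.6,0],[8.54,0,-0.45,0.6,0],[8.54,0,-0.45,0.6,0]]
  ]
}}

```text
t: 19.25
tool_pos: [0.648, -0.2109, 0.0921]
tool_rot: [2.229, 2.209, 0.004]
contact_force: [10.2, -0.3, -5.0]
opening: 0.0858
grip_force: 0.0
```

The force pushes down and away from the robot, so the finger's knuckle is touching the lamp tube. I'll back off, go lower and slide in under it.

{"api": "servo_tool", "payload": {
  "increments": [
    [[8.54,0,0.8,0,0],[8.54,0,1.6,0,0],[8.54,0,1.6,0.5,0],[8.54,0,1.6,0.9,0],[8.54,0,1.6,0.9,0]]
  ]
}}

```text
t: 19.75
tool_pos: [0.6614, -0.2109, 0.0818]
tool_rot: [-2.23, -2.209, 0.002]
contact_force: [-0.4, -0.6, 0.4]
opening: 0.0855
grip_force: 0.0
```

{"api": "servo_tool", "payload": {
  "increments": [
    [[8.54,0,-0.3,0,0],[8.54,0,-0.6,0,0],[8.54,0,-0.9,0,0],[8.54,0,-0.9,0,0]]
  ]
}}

```text
t: 20.15
tool_pos: [0.6528, -0.2111, 0.0835]
tool_rot: [2.232, 2.211, -0.0]
contact_force: [0.6, 0.2, -0.7]
opening: 0.0853
grip_force: 0.0
```

{"api": "servo_tool", "payload": {
  "increments": [
    [[8.54,0,-0.2,0,0],[8.54,0,-0.3,0,0],[8.54,0,-0.3,0,0]]
  ]
}}

```text
t: 20.45
tool_pos: [0.6502, -0.211, 0.0833]
tool_rot: [-2.232, -2.211, -0.0]
contact_force: [-0.4, 0.2, -0.3]
opening: 0.0855
grip_force: 0.0
```

{"api": "servo_tool", "payload": {
  "increments": [
    [[8.54,0,-0.15,0,0],[8.54,0,-0.3,0,0],[8.54,0,-0.3,0,0]]
  ]
}}

```text
t: 20.75
tool_pos: [0.6471, -0.211, 0.0832]
tool_rot: [-2.232, -2.211, 0.0]
contact_force: [0.3, 0.8, -0.6]
opening: 0.0858
grip_force: 0.0
```

{"api": "servo_tool", "payload": {
  "increments": [
    [[8.54,0,-0.15,0,0],[8.54,0,-0.3,0,0],[8.54,0,-0.3,0,0]]
  ]
}}

```text
t: 21.05
tool_pos: [0.6441, -0.211, 0.0832]
tool_rot: [-2.232, -2.211, 0.0]
contact_force: [0.1, -0.5, -0.6]
opening: 0.0854
grip_force: 0.0
```

{"api": "servo_tool", "payload": {
  "increments": [
    [[8.54,0,-0.1,0,0],[8.54,0,-0.2,0,0],[8.54,0,-0.2,0,0]]
  ]
}}

```text
t: 21.35
tool_pos: [0.6422, -0.211, 0.0833]
tool_rot: [-2.232, -2.211, 0.0]
contact_force: [0.1, 0.3, -0.5]
opening: 0.0855
grip_force: 0.0
```

{"api": "servo_tool", "payload": {
  "increments": [
    [[8.54,0,-0.15,0,0],[8.54,0,-0.3,0,0],[8.54,0,-0.3,0,0]]
  ]
}}

```text
t: 21.65
tool_pos: [0.6391, -0.2109, 0.0833]
tool_rot: [-2.232, -2.211, 0.0]
contact_force: [0.3, 0.6, -0.2]
opening: 0.0855
grip_force: 0.0
```

{"api": "servo_tool", "payload": {
  "increments": [
    [[8.54,0,-0.1,0.1,0],[8.54,0,-0.15,0.2,0],[8.54,0,-0.15,0.2,0]]
  ]
}}

```text
t: 21.95
tool_pos: [0.6381, -0.211, 0.0818]
tool_rot: [2.231, 2.21, 0.001]
contact_force: [0.7, 0.0, 3.0]
opening: 0.0853
grip_force: 1.2
```

{"api": "servo_tool", "payload": {
  "increments": [
    [[8.54,0,-0.1,0.1,0],[8.54,0,-0.1,0.15,0],[8.54,0,-0.1,0.15,0]]
  ]
}}

```text
t: 22.25
tool_pos: [0.6371, -0.2111, 0.0803]
tool_rot: [2.231, 2.21, 0.0]
contact_force: [1.3, 0.5, 4.4]
opening: 0.0852
grip_force: 1.9
```

{"api": "servo_tool", "payload": {
  "increments": [
    [[8.54,0,-0.05,0.1,0],[8.54,0,-0.1,0.16,0],[8.54,0,-0.1,0.16,0]]
  ]
}}

```text
t: 22.55
tool_pos: [0.6362, -0.2111, 0.0789]
tool_rot: [2.231, 2.21, 0.001]
contact_force: [0.7, 1.1, 5.4]
opening: 0.0855
grip_force: 2.6
```

{"api": "servo_tool", "payload": {
  "increments": [
    [[8.54,0,-0.05,0.08,0],[8.54,0,-0.1,0.15,0],[8.54,0,-0.1,0.15,0]]
  ]
}}

```text
t: 22.85
tool_pos: [0.6354, -0.2111, 0.0778]
tool_rot: [2.231, 2.21, 0.001]
contact_force: [-0.2, 0.7, 6.9]
opening: 0.0852
grip_force: 3.1
```

{"api": "servo_tool", "payload": {
  "increments": [
    [[8.54,0,-0.05,0.08,0],[8.54,0,-0.08,0.12,0],[8.54,0,-0.08,0.12,0]]
  ]
}}

```text
t: 23.15
tool_pos: [0.635, -0.2111, 0.0773]
tool_rot: [2.23, 2.209, 0.002]
contact_force: [1.0, 1.9, 8.8]
opening: 0.0855
grip_force: 3.7
```

{"api": "servo_tool", "payload": {
  "increments": [
    [[8.54,0,-0.04,0.06,0],[8.54,0,-0.08,0.12,0],[8.54,0,-0.08,0.12,0]]
  ]
}}

```text
t: 23.45
tool_pos: [0.635, -0.2111, 0.0773]
tool_rot: [2.23, 2.208, 0.004]
contact_force: [1.3, 2.9, 11.7]
opening: 0.085
grip_force: 5.1
```

The key bottomed out at about 11 N, so it's pressed. Release it, then move to the right key.

{"api": "servo_tool", "payload": {
  "increments": [
    [[8.54,0,0.2,-0.3,0],[8.54,0,0.4,-0.6,0],[8.54,0,0.6,-0.9,0],[8.54,0,1.4,-0.9,0],[8.54,0,2.2,-0.9,0]]
  ]
}}

```text
t: 23.95
tool_pos: [0.655, -0.2109, 0.0821]
tool_rot: [-2.231, -2.21, 0.001]
contact_force: [-0.2, 0.5, 0.5]
opening: 0.0852
grip_force: 0.0
```

{"api": "servo_tool", "payload": {
  "increments": [
    [[8.54,-2,0,0,0],[8.54,-4,0,0,0],[8.54,-5.2,0,0,0],[8.54,-5.2,-0.5,0,0],[8.54,-5.2,-0.5,0,0]]
  ]
}}

```text
t: 24.45
tool_pos: [0.6488, -0.2637, 0.0829]
tool_rot: [-2.233, -2.208, 0.0]
contact_force: [0.6, 0.4, -0.0]
opening: 0.0856
grip_force: 0.0
```

{"api": "servo_tool", "payload": {
  "increments": [
    [[8.54,0,-0.4,0,0],[8.54,0,-0.8,0,0],[8.54,0,-1.05,0,0],[8.54,0,-1.05,0,0]]
  ]
}}

```text
t: 24.85
tool_pos: [0.6388, -0.2625, 0.0833]
tool_rot: [-2.231, -2.211, 0.0]
contact_force: [-0.1, -0.3, -0.2]
opening: 0.0857
grip_force: 0.0
```

{"api": "servo_tool", "payload": {
  "increments": [
    [[8.54,0,-0.15,0.2,0],[8.54,0,-0.25,0.35,0],[8.54,0,-0.25,0.35,0]]
  ]
}}

```text
t: 25.15
tool_pos: [0.6372, -0.2629, 0.0805]
tool_rot: [2.231, 2.21, 0.001]
contact_force: [1.4, 1.4, 3.5]
opening: 0.0855
grip_force: 1.8
```

{"api": "servo_tool", "payload": {
  "increments": [
    [[8.54,0,-0.1,0.16,0],[8.54,0,-0.18,0.28,0],[8.54,0,-0.18,0.28,0]]
  ]
}}

```text
t: 25.45
tool_pos: [0.6356, -0.2629, 0.0781]
tool_rot: [2.231, 2.21, 0.002]
contact_force: [0.5, 1.2, 6.7]
opening: 0.0854
grip_force: 3.0
```

{"api": "servo_tool", "payload": {
  "increments": [
    [[8.54,0,-0.08,0.12,0],[8.54,0,-0.14,0.2,0],[8.54,0,-0.14,0.2,0]]
  ]
}}

```text
t: 25.75
tool_pos: [0.635, -0.2629, 0.0773]
tool_rot: [2.23, 2.209, 0.003]
contact_force: [1.9, 3.9, 9.3]
opening: 0.0854
grip_force: 4.0
```

{"api": "servo_tool", "payload": {
  "increments": [
    [[8.54,0,0.2,-0.3,0],[8.54,0,0.4,-0.55,0],[8.54,0,0.6,-0.85,0],[8.54,0,1.4,-0.85,0],[8.54,0,2.2,-0.85,0]]
  ]
}}

```text
t: 26.25
tool_pos: [0.6554, -0.2631, 0.0825]
tool_rot: [-2.231, -2.21, 0.001]
contact_force: [-0.5, 0.3, -0.4]
opening: 0.0854
grip_force: 0.0
```

{"api": "servo_tool", "payload": {
  "increments": [
    [[8.54,-2,0,0,0],[8.54,-4,0,0,0],[8.54,-6,0,0,0],[8.54,-6,-0.3,0,0],[8.54,-6,-0.3,0,0]]
  ]
}}

```text
t: 26.75
tool_pos: [0.6512, -0.3244, 0.0832]
tool_rot: [-2.234, -2.208, -0.0]
contact_force: [-0.4, -0.4, 0.8]
opening: 0.0855
grip_force: 0.0
```

{"api": "servo_tool", "payload": {
  "increments": [
    [[8.54,0,-0.4,0,0],[8.54,0,-0.8,0,0],[8.54,0,-1.2,0,0],[8.54,0,-1.2,0,0]]
  ]
}}

```text
t: 27.15
tool_pos: [0.6394, -0.3225, 0.0835]
tool_rot: [-2.231, -2.211, 0.0]
contact_force: [-0.3, -0.6, 0.7]
opening: 0.0857
grip_force: 0.0
```

{"api": "servo_tool", "payload": {
  "increments": [
    [[8.54,0,-0.15,0.2,0],[8.54,0,-0.25,0.35,0],[8.54,0,-0.25,0.35,0]]
  ]
}}

```text
t: 27.45
tool_pos: [0.6378, -0.3229, 0.0807]
tool_rot: [2.231, 2.21, 0.001]
contact_force: [0.4, 1.1, 3.8]
opening: 0.0855
grip_force: 1.6
```

{"api": "servo_tool", "payload": {
  "increments": [
    [[8.54,0,-0.1,0.16,0],[8.54,0,-0.18,0.28,0],[8.54,0,-0.18,0.28,0]]
  ]
}}

```text
t: 27.75
tool_pos: [0.6362, -0.323, 0.0782]
tool_rot: [2.231, 2.21, 0.001]
contact_force: [1.5, 2.7, 6.1]
opening: 0.0855
grip_force: 2.8
```

{"api": "servo_tool", "payload": {
  "increments": [
    [[8.54,0,-0.08,0.12,0],[8.54,0,-0.15,0.22,0],[8.54,0,-0.15,0.22,0]]
  ]
}}

```text
t: 28.05
tool_pos: [0.6354, -0.323, 0.077]
tool_rot: [2.23, 2.209, 0.002]
contact_force: [0.9, 2.4, 8.2]
opening: 0.0852
grip_force: 3.7
```

{"api": "servo_tool", "payload": {
  "increments": [
    [[8.54,0,-0.04,0.06,0],[8.54,0,-0.04,0.06,0]]
  ]
}}

```text
t: 28.25
tool_pos: [0.6354, -0.323, 0.077]
tool_rot: [2.23, 2.209, 0.003]
contact_force: [0.9, 3.1, 9.1]
opening: 0.085
grip_force: 4.3
```

{"api": "servo_tool", "payload": {
  "increments": [
    [[8.54,0,0.2,-0.3,0],[8.54,0,0.4,-0.55,0],[8.54,0,0.6,-0.85,0],[8.54,0,1.6,-0.85,0],[8.54,0,3,-0.85,0]]
  ]
}}

```text
t: 28.75
tool_pos: [0.6635, -0.3232, 0.0817]
tool_rot: [-2.231, -2.209, 0.001]
contact_force: [-0.9, 0.2, -0.1]
opening: 0.0854
grip_force: 0.0
```

{"api": "servo_tool", "payload": {
  "increments": [
    [[8.54,0,0,-3,0],[8.54,0,0,-7,0],[8.54,0,0,-12,0],[8.54,0,0,-12,0]]
  ]
}}

```text
t: 29.15
tool_pos: [0.6676, -0.3254, 0.2126]
tool_rot: [2.221, 2.201, 0.005]
contact_force: [0.6, 0.4, 1.5]
opening: 0.0857
grip_force: 0.0
```

```bash
python3 - <<'E'
from h import *
S=cam("side");print(knobs(S)); cv2.imwrite("pics/z.png",cv2.resize(S[0]["img"][130:300,200:420,::-1],None,fx=3.5,fy=3.5,interpolation=2))
E
```

```text
[(np.int32(169), array([237. , 251.7])), (np.int32(144), array([272.2, 234.5])), (np.int32(125), array([298.4, 212.8]))]
```

View pics/z.png

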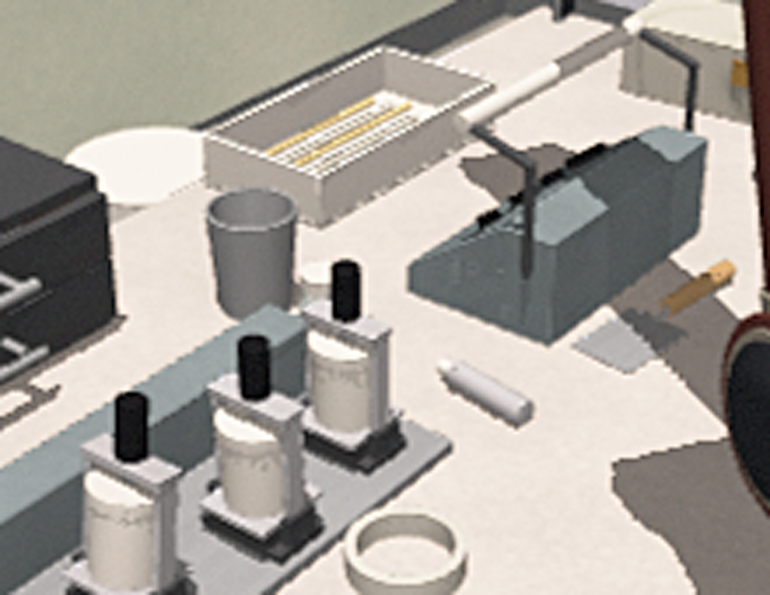

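The final view shows the left knob tipped right at (131,425), the other two upright at (254,368) and (345,290), and the keys up. The arm is clear of everything.

```bash
python3 -c "
from h import *
print(ctrl.finish_job())"
```

```text
the job is handed in; nothing more can be done
None
```

The job is handed in, with no verdict returned: the left clamp was slack and is tipped right; the middle, right and start keys were each pressed down and released in that order; the gripper knuckle brushed the lamp tube at about 11 N on the first approach.

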